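Turn the menu leaf over its spine

ROBOT

A 6-joint arm with a two-finger parallel gripper is mounted at the origin on the work surface. World frame = base frame: x ahead of the robot, y to its left, z up, the work surface at z = 0. Lengths are in mm, angles in rad, forces in N, time in s.
With the tool pointing down it reaches from about 350 to 1000 mm from the base axis. Payload 7.1 kg.
Tool frame: the origin (TCP) lies midway between the tips of the shut fingers; the grasp point (between the pads) lies 19 mm behind it; x points along the fingers, y is the direction in which the jaws open and shut, and the axes are right-handed (so a half turn about x gives the same grasp; the last joint's range is limited). The gripper opens to 85 mm and grips with 20 to 120 N. Pads are 22 mm wide; open, the fingers measure 114 mm over their backs; the gripper's body (76 mm by 85 mm) begins 54 mm behind the grasp point. The pads swing forward as they close: fully open they stand 13 mm farther back than shut.
Start: joints at [1.082, 0.423, 1.63, -0, 1.089, -0.019], TCP at [282.91, 557.285, 231.319] pointing down, gripper open.
Joint ranges: [-3, 3], [-0.9, 2.11], [0.09, 2.58], [-1.31, 4.45], [0.11, 2.69], [-2.54, 2.54]. Speed limits (rad/s): [2.39, 2.39, 3.01, 3.14, 3.14, 3.14].

INTERFACE

Orientations are given as a rotation vector (axis times angle).
In Python, from cell import env gives the robot as it stands.
- The arm moves only by the tool drive_tool, never from a script. Its argument "deltas" is one flat list of numbers, 7 for each row, row after row: the gripper command: -1 is fully open, 1 is shut, values between are in proportion, then the shift along the world's x, y, z in mm, then the turn, a rotation vector about the world's x, y, z in rad. In form: [jaw, x, y, z, rx, ry, rz, jaw, x, y, z, rx, ry, rz, ...]. A call has 1 to 20 rows; each row shifts and turns the commanded pose from where the row before left it; what a row does not reach is not made up. A row lasts 1/10 s, in which the tool goes at most 50 mm and 8.59 degrees, less where a joint would pass 70% of its speed; a pose out of reach is approached as far as the arm can. A call with a gripper value outside its range is refused whole. The fingers move at their own pace and stop on an object; the grip force is fixed at half the most. Time passes only in rows, so rows that do not move let the fingers close. It gives the time, the measured TCP pose, the force and the opening at its end, in the units of the state.
- env.observe(): the state, without advancing time (a new reading comes with each control period).
- env.get_image(name): name is "scene" or "top" or "wrist"; returns the picture (384x512x3 uint8, blue, green, red); there is no depth.
- env.camera_params(name): a dict with "fx", "fy", "cx", "cy" (pixels), "R" (3x3) and "t" (3): a world point X has camera coordinates R X + t. Camera axes: x right, y down, z forward; pixel columns grow to the right and rows downward; lengths in mm; the calibration is good to about 2 mm. A picture is of the moment at which its call begins: read the wrist's pose just before it. camera_params takes no time and is no camera call; for the wrist camera it gives the pose at the moment of the call.
- env.close_job(): hands the job in, once; it reports no verdict.
The state is a dict: "t": time; "qpos": joint angles; "qd": joint speeds; "joint_torque": joint torques, N m; "position": TCP position; "orientation": TCP orientation; "force": force on the tool from outside, world axes, zero at the start; "torque": the same for the moment, N m; "grip_width": finger opening in mm.
Only numpy, scipy, OpenCV 4.12 (cv2) and the standard library are available. Lean on these libraries where they do the work, as an engineer would, in place of code of your own. Each camera call takes 0.05 s, during which the arm holds its last target.

TASK

Serving is about to start: turn the top leaf of the flip-over menu stand on the counter over its spine, smoothly and gently, so that it lies flat on the far half. Push it over with the fingertips (its tab sticks out past the slab, so that a finger fits under it) and never take it between the fingers. Turn that one leaf only: the next leaf stays lying on the near half, and the bottles and the meal box are not to be moved.

Things in the scene. Friction and masses are not known exactly. Their poses are not given: they have to be found in the camera images.
- spine (a point): The spine of the menu stand: the hinge line of the top leaf. The point is its middle, over the middle of the stand, 37 mm above the counter. Its x axis points level from the near half (robot's side) across the spine to the far half, y runs along the spine, z is up.
- stand: Menu stand lying on the counter, fixed: a dark wooden slab, 210 mm along x, 220 mm along y (along the spine), 30 mm high, steel rings along its middle; origin at the centre of its underside, axes as for the spine. Its near edge is 105 mm from the spine. On its far half lies one white leaf already turned (fixed), its top 35 mm above the counter.
- top_leaf (a joint): Top leaf: 0 = flat on the near half, pi/2 upright, pi = flat on the far half (rad); starts at 0 to 0.35. Rigid white plastic, 4 mm thick, 200 mm along the spine, reaching 105 mm from it, its 70 mm wide tab 135 mm. Flat, on either half, its mid-plane is 37 mm above the counter. The hinge is stiff (0.11 N m friction, leaf 0.1 kg): it stays at any angle and must be pushed all the way down.
- top_tab (a point): Centre of the top leaf's tab, in the leaf's mid-plane, 120 mm from the spine, 50 mm along +y from the spine's middle. x points along the leaf to the spine, y along the spine, z out of the face that is up at the start. The tab sticks out 30 mm past the slab's near edge, with nothing under it: 35 mm free height above the counter when flat.
- next_leaf (a joint): Next leaf, just under the top one on the near half, mid-plane 32 mm above the counter: 0 = flat there (rad), where it must stay. Same shape, size and stiffness as the top leaf, but its tab is at the other end (-y) of the edge.
- next_tab (a point): Centre of the next leaf's tab, 120 mm from the spine, 50 mm along -y of the spine's middle (tab 70 mm wide). Axes as for the top tab.
- bottle_a: Small clear water bottle, white cap, 58 mm across, 145 mm high, standing loose beside the stand; origin at the centre of its underside.
- bottle_b: A second bottle just like it, standing loose beside the stand.
- meal_box: Closed white takeaway meal box, 142 mm square, 60 mm high, loose on the counter beside the stand; origin at the centre of its underside.
Not all that is in view belongs to the job. What is meant by the meal_box is not blue, purple or turquoise, and is the larger of those in its own colour.

How it is judged:
By the outcome, as a careful person would: the job done as asked, in the order asked, and still so for the second after the job is handed in, with the robot touching nothing.
It also fails if it takes over 43 s, if anything falls off the work surface, if the arm or the gripper's body presses on something with over 40 N, if the wrist force passes 120 N, or if a joint passes its speed limit or range.

## Working session

There is one attempt and no reset: what is moved stays moved. The work goes in short steps, Python scripts to look and compute and a tool call to move; the robot and the scene stay as the last step left them, time stands still between calls to the robot, and variables do not carry over. Pictures are saved under pics/ and viewed, and the job is handed in when it is done.

Besides the shell and the picture viewer there is one more tool, called after "Request:" in YAML: its name, and indented under it one key for each argument. drive_tool: Moves the arm, as the interface text tells. Its arguments: {"type":"object","properties":{"deltas":{"type":"array","items":{"type":"number"}}},"required":["deltas"]}

```bash
mkdir -p pics; ls; python3 - <<'E'
from cell import env
import cv2
s=env.observe(); print(s['t'],s['position'],s['orientation'],s['grip_width'])
for n in ['scene','top']:
    im=env.get_image(n); cv2.imwrite(f'pics/{n}0.png',im); p=env.camera_params(n); print(n,p)
E
```

```text
pics
0.0 [282.63763354 556.79497948 230.53148776] [ 0.36715246  1.53965339 -0.36958296] 85.35664417486022
scene {'fx': 459.0802563336782, 'fy': 459.0802563336782, 'cx': 263.12252080790165, 'cy': 187.51669971813516, 'R': array([[ 0.0726224 ,  0.99735216, -0.00382864],
       [ 0.71014104, -0.05440373, -0.70195437],
       [-0.700304  ,  0.04825874, -0.71221162]]), 't': array([   4.42742946, -327.76022569, 1739.83521034])}
top {'fx': 381.68381431494873, 'fy': 381.68381431494873, 'cx': 257.2016339081414, 'cy': 199.56597144592473, 'R': array([[-0.02066878, -0.99959612,  0.01950397],
       [-0.9844067 ,  0.01693838, -0.17509006],
       [ 0.17468898, -0.02281874, -0.98435922]]), 't': array([ -43.44656641,  531.72498532, 1039.12543832])}
```

View pics/scene0.png

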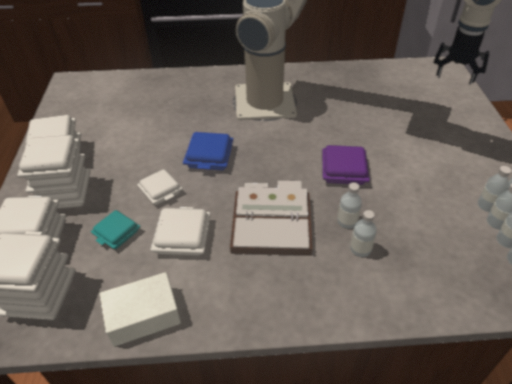

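View pics/top0.png

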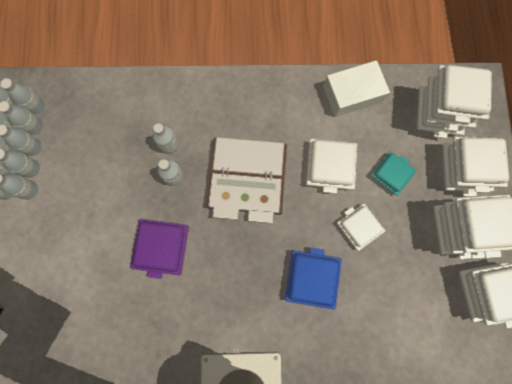

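```bash
python3 - <<'E'
import cv2,numpy as np
a=cv2.imread('pics/scene0.png')[165:270,215:385]; b=cv2.imread('pics/top0.png')[115:235,140:300]
cv2.imwrite('pics/c1.png',cv2.resize(a,None,fx=4.5,fy=4.5,interpolation=cv2.INTER_CUBIC))
cv2.imwrite('pics/c2.png',cv2.resize(b,None,fx=5,fy=5,interpolation=cv2.INTER_CUBIC))
E
```

```text
(no output)
```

View pics/c1.png

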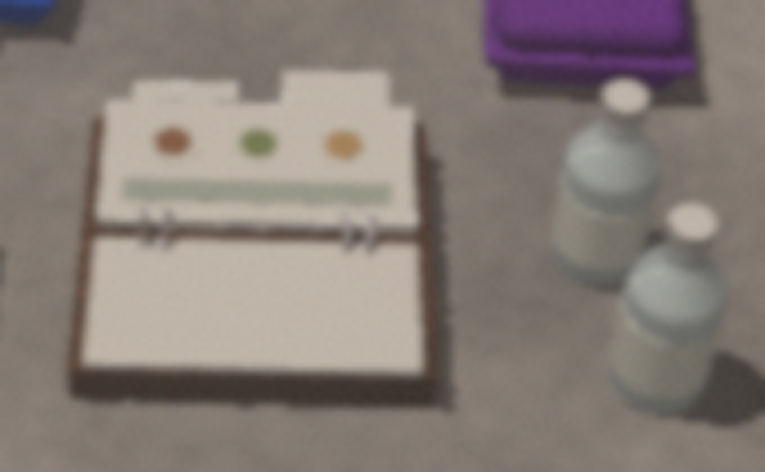

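View pics/c2.png

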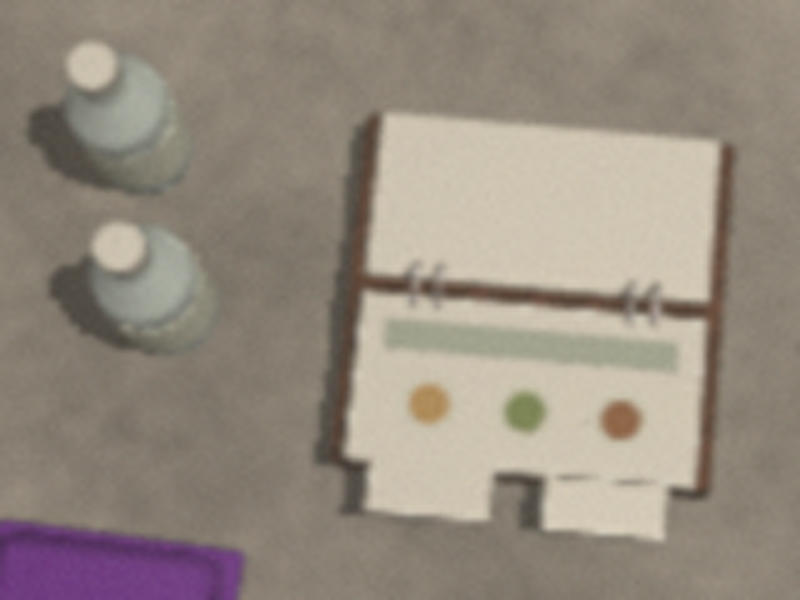

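```bash
cat > h.py <<'E'
import numpy as np
from cell import env
P={n:env.camera_params(n) for n in ['scene','top']}
def ray(n,u,v,p=None):
    p=p or P[n]; R=np.array(p['R']);t=np.array(p['t'])
    d=R.T@np.array([(u-p['cx'])/p['fx'],(v-p['cy'])/p['fy'],1]); return -R.T@t,d/np.linalg.norm(d)
def plane(n,u,v,z,p=None):
    o,d=ray(n,u,v,p); return o+d*(z-o[2])/d[2]
def tri(a,b):
    (o1,d1),(o2,d2)=a,b
    A=np.stack([d1,-d2],1); s=np.linalg.lstsq(A,o2-o1,rcond=None)[0]
    p,q=o1+s[0]*d1,o2+s[1]*d2; return (p+q)/2,np.linalg.norm(p-q)
c1=lambda x,y:((x+.5)/4.5-.5+215,(y+.5)/4.5-.5+165)
c2=lambda x,y:((x+.5)/5-.5+140,(y+.5)/5-.5+115)
E
python3 - <<'E'
from h import *
np.set_printoptions(precision=1,suppress=True)
print('far leaf top z35')
for q in [(380,112),(722,142),(712,303),(367,275)]: print('top',plane('top',*c2(*q),35))
for q in [(425,375),(80,367),(93,238),(420,240)]: print('scene',plane('scene',*c1(*q),35))
print('slab z30'); 
for q in [(370,112),(733,143),(708,495),(330,462)]: print(plane('top',*c2(*q),30))
for nm,a,b in [('tabL',(365,510),(390,72)),('tabR',(490,521),(285,70)),('leafL corner',(345,458),(414,107)),('nextL',(541,530),(240,80)),('nextR',(665,541),(133,82)),('leafRcorner',(700,490),(105,100))]:
    print(nm,*tri(ray('top',*c2(*a)),ray('scene',*c1(*b))))
for nm,a,b in [('capA',(118,246),(627,98)),('capB',(92,66),(693,222))]:
    print(nm,*tri(ray('top',*c2(*a)),ray('scene',*c1(*b))))
    print(plane('top',*c2(*a),145))
E
```

```text
far leaf top z35
top [723.1  65.4  35. ]
top [ 701.7 -136.7   35. ]
top [ 603.9 -127.6   35. ]
top [623.9  73.1  35. ]
scene [725.3  64.3  35. ]
scene [ 704.2 -137.1   35. ]
scene [ 604.7 -126.5   35. ]
scene [621.7  76.   35. ]
slab z30
[725.   71.8  30. ]
[ 702.7 -143.7   30. ]
[ 491.7 -122.1   30. ]
[514.7  94.9  30. ]
tabL [484.4  74.   46.7] 1.47834600931122
tabR [476.9   4.2  46.5] 2.561255348100378
leafL corner [514.8  85.8  43.5] 1.8288742192204257
nextL [472.6 -25.   35.1] 1.5896865543108059
nextR [465.4 -96.1  31.5] 0.904597535712016
leafRcorner [ 492.8 -115.7   43.5] 1.6577392549517176
capA [613.3 193.2 142.9] 0.29085224472595433
[612.8 192.8 145. ]
capB [712.5 209.  143.6] 0.28602828204349584
[712.  208.8 145. ]
```

```bash
python3 - <<'E'
from h import *
from scipy.spatial.transform import Rotation as Ro
np.set_printoptions(precision=3,suppress=True)
s=env.observe(); print(s['t'],s['qpos'],s['position']); print(Ro.from_rotvec(s['orientation']).as_matrix())
print(s['force'])
E
```

```text
0.1 [ 1.082  0.424  1.631 -0.     1.089 -0.019] [282.693 556.871 230.606]
[[-0.001  0.453  0.892]
 [-0.001  0.892 -0.453]
 [-1.    -0.001  0.   ]]
[ 0.031 -0.421 -0.561]
```

Request:
drive_tool:
  deltas: [1,4,-15,0,0,0,0.01,1,8,-30,0,0,0,0.022,1,8,-30,0,0,0,0.022,1,8,-30,0,0,0,0.022,1,8,-30,0,0,0,0.022,1,8,-30,0,0,0,0.022,1,8,-30,0,0,0,0.022,1,8,-30,0,0,0,0.022,1,8,-30,0,0,0,0.022,1,8,-30,0,0,0,0.022,1,8,-30,0,0,0,0.022,1,8,-30,0,0,0,0.022,1,8,-30,0,0,0,0.022,1,8,-30,0,0,0,0.022,1,8,-30,0,0,0,0.022,1,8,-30,0,0,0,0.022,1,8,-30,0,0,0,0.022,1,6,-20,0,0,0,0.01]

```text
t: 1.9
position: [420.2, 40.0, 231.2]
orientation: [0.076, 1.57, -0.077]
force: [1.1, -0.4, -0.2]
grip_width: -0.1
```

```bash
cat >st.py <<'E'
from h import *
from scipy.spatial.transform import Rotation as Ro
np.set_printoptions(precision=3,suppress=True)
s=env.observe(); R=Ro.from_rotvec(s['orientation']).as_matrix()
print(round(s['t'],2),'q',s['qpos'],'p',s['position'],'F',s['force'],s['grip_width']); print('x',R[:,0],'y',R[:,1])
import json;open('log.jsonl','a').write(json.dumps([list(map(float,s['qpos'])),list(map(float,s['position']))])+'\n')
S=np.array([609,-25,37.]);ex=np.array([.9944,-.106,0]);ey=np.array([.106,.9944,0])
d=s['position']-S; print('local',d@ex,d@ey,s['position'][2], 'pitch down deg',np.degrees(np.arcsin(-R[2,0])))
E
python3 st.py
```

```text
1.9 q [ 0.067  0.119  2.056 -0.     0.967 -1.406] p [420.189  40.01  231.192] F [ 1.056 -0.392 -0.223] -0.11449047914152631
x [-0. -0. -1.] y [ 0.098  0.995 -0.   ]
local -194.64462520599446 44.63248510428407 231.19195978314244 pitch down deg 89.96937012128699
```

Request:
drive_tool:
  deltas: [1,0,0,0,0.06,0,0,1,0,0,0,0.12,0,0,1,0,0,0,0.12,0,0,1,0,0,0,0.12,0,0,1,0,0,0,0.12,0,0,1,0,0,0,0.12,0,0,1,0,0,0,0.06,0,0,1,0,0,0,0,0,0]

```text
t: 2.7
position: [420.0, 41.1, 230.3]
orientation: [0.643, 1.531, 0.49]
force: [-0.5, -0.7, -0.0]
grip_width: 0.2
```

```bash
python3 st.py
```

```text
2.7 q [-0.386  0.285  2.066  0.713  1.211 -2.26 ] p [419.988  41.109 230.305] F [-0.476 -0.657 -0.009] 0.20283037646591767
x [ 0.     0.66  -0.751] y [0.101 0.747 0.657]
local -194.9607855540408 45.703569931369465 230.30453434668897 pitch down deg 48.67771669682591
```

```bash
cat > fk.py <<'E'
import numpy as np, json
from scipy.spatial.transform import Rotation as Ro
from scipy.optimize import least_squares
def fk(q,P):
    c,h,L1,L2,Lt,e=P
    Z=lambda a:Ro.from_euler('z',a).as_matrix(); Y=lambda a:Ro.from_euler('y',a).as_matrix()
    R=Z(q[0]); p=np.array([0,0,h])+R@[c,0,0]
    R=R@Y(q[1]); p=p+R@[0,0,L1]
    R=R@Y(q[2]); p=p+R@[e,0,L2]
    R=R@Z(q[3])@Y(q[4]); p=p+R@[0,0,Lt]
    R=R@Z(q[5])
    # tool x = local z
    return p,R
D=[[[1.082,.424,1.631,0,1.089,-.019],[282.693,556.871,230.606]]]+[json.loads(l) for l in open('log.jsonl')]
def fit():
    f=lambda P:np.concatenate([(fk(q,P)[0]-p) for q,p in D]+[[P[5]*.01]])
    r=least_squares(f,[0,165,590,460,260,0],x_scale=100); return r
LO=np.array([-3,-.9,.09,-1.31,.11,-2.54]);HI=np.array([3,2.11,2.58,4.45,2.69,2.54])
def ik(p,Rt,q0,P,full=True):
    # Rt columns: tool x,y,z
    def f(q):
        pp,R=fk(q,P); 
        e=[*(pp-p)/100,*3*(R[:,2]-Rt[:,0])]
        if full: e+=list(3*(R[:,1]-Rt[:,1]))
        return np.array(e+list(1e-4*(q-q0)))
    r=least_squares(f,np.clip(q0,LO+1e-3,HI-1e-3),bounds=(LO,HI)); return r.x,r.cost
E
python3 - <<'E'
from fk import *
np.set_printoptions(precision=3,suppress=True)
r=fit(); print(r.x,r.cost,r.fun)
from h import env
s=env.observe(); R=Ro.from_rotvec(s['orientation']).as_matrix(); _,R2=fk(s['qpos'],r.x); print(R,'\n',R2)
E
```

```text
[-20.464 299.845 574.169 488.96  320.359  49.977] 142.07741555595183 [ 10.536  -5.526   0.363   0.625 -11.893  -0.583   0.076  -0.09    0.22
   0.5  ]
[[ 0.     0.101  0.995]
 [ 0.66   0.747 -0.076]
 [-0.751  0.657 -0.067]] 
 [[-0.101 -0.995  0.   ]
 [-0.747  0.076  0.66 ]
 [-0.657  0.067 -0.751]]
```

```bash
python3 - <<'E'
s=open('fk.py').read()
s=s.replace("c,h,L1,L2,Lt,e=P","c,h,L1,L2,Lt,e,l=P").replace("R@[e,0,L2]","R@[e,l,L2]").replace("R[:,1]-Rt[:,1]","-R[:,0]-Rt[:,1]").replace("260,0]","260,0,12]").replace("[[P[5]*.01]]","[[P[5]*.01,P[0]*.01]]")
open('fk.py','w').write(s)
E
python3 - <<'E'
from fk import *
np.set_printoptions(precision=3,suppress=True)
r=fit(); print(r.x,r.cost,r.fun); P=r.x
q0=np.array(D[-1][0])
S=np.array([609,-25,37.]);ex=np.array([.9944,-.106,0]);ey=np.array([.106,.9944,0])
ez=np.array([0,0,1.])
for a in (35,45,55):
  for phi in (0,30,45,60,75):   # heading from ex toward ey
    a_,p_=np.radians([a,phi]); hd=np.cos(p_)*ex+np.sin(p_)*ey; side=-np.sin(p_)*ex+np.cos(p_)*ey
    x=np.cos(a_)*hd-np.sin(a_)*ez
    o=[]
    tgt=S-116*ex+45*ey; tgt[2]=16
    for y in (side,-side):
      Rt=np.stack([x,y,np.cross(x,y)],1)
      best=min((ik(tgt,Rt,np.array(g),P) for g in (q0,[0,.6,2.3,2.5,.8,0],[0,.6,2.3,1.5,.8,2])),key=lambda r:r[1])
      o.append((best[0],best[1]))
    print(a,phi,*o)
E
```

```text
[ -1.264 312.441 563.965 486.264 301.078  77.39   11.883] 0.31513950337166274 [-0.002 -0.033 -0.067  0.025 -0.015  0.137  0.018  0.026 -0.07   0.774
 -0.013]
35 0 (array([0.18 , 0.953, 2.447, 3.392, 1.209, 1.648]), np.float64(2.6685880830426965e-08)) (array([ 0.18 ,  0.953,  2.447,  3.392,  1.209, -1.494]), np.float64(2.4261252896925073e-08))
35 30 (array([-0.286,  0.926,  2.407,  2.509,  1.11 ,  1.433]), np.float64(1.5576691525201484e-08)) (array([-0.286,  0.926,  2.407,  2.509,  1.11 , -1.709]), np.float64(2.347958878385176e-08))
35 45 (array([-0.417,  0.885,  2.314,  2.079,  0.987,  1.51 ]), np.float64(1.1734381969224034e-08)) (array([-0.417,  0.885,  2.314,  2.079,  0.987, -1.632]), np.float64(2.1077975734433847e-08))
35 60 (array([-0.473,  0.862,  2.196,  1.668,  0.949,  1.673]), np.float64(9.702945395800101e-09)) (array([-0.473,  0.862,  2.196,  1.668,  0.949, -1.468]), np.float64(1.723257575153907e-08))
35 75 (array([-0.476,  0.86 ,  2.065,  1.319,  0.999,  1.827]), np.float64(9.6636747160304e-09)) (array([-0.476,  0.86 ,  2.065,  1.319,  0.999, -1.315]), np.float64(1.56320863
[... 1228 characters left out ...]
at64(1.10095140555078e-08)) (array([-0.146,  0.669,  2.327,  2.438,  0.493, -1.406]), np.float64(1.6166101613133927e-08))
55 45 (array([-0.239,  0.67 ,  2.267,  1.937,  0.51 ,  1.907]), np.float64(7.3925416827284844e-09)) (array([-0.239,  0.67 ,  2.267,  1.937,  0.51 , -1.234]), np.float64(1.559399311519199e-08))
55 60 (array([-0.294,  0.678,  2.187,  1.494,  0.574,  2.065]), np.float64(6.4589191764295364e-09)) (array([-0.294,  0.678,  2.187,  1.494,  0.574, -1.077]), np.float64(1.7289494833389763e-08))
55 75 (array([-0.314,  0.695,  2.095,  1.154,  0.677,  2.153]), np.float64(7.19550891215165e-09)) (array([-0.314,  0.695,  2.095,  1.154,  0.677, -0.988]), np.float64(1.7013783438711824e-08))
```

```bash
cat > plan.py <<'E'
from fk import *
np.set_printoptions(precision=3,suppress=True)
P=fit().x
S=np.array([609,-25,37.]);ex=np.array([.9944,-.106,0]);ey=np.array([.106,.9944,0]);ez=np.array([0,0,1.])
def Rt(a,phi):
    a,p=np.radians([a,phi]); hd=np.cos(p)*ex+np.sin(p)*ey; side=-np.sin(p)*ex+np.cos(p)*ey
    x=np.cos(a)*hd-np.sin(a)*ez; y=-side; return np.stack([x,y,np.cross(x,y)],1)
def edgeTCP(th,R,pen=28,y=42,gap=0):
    E=S-(135*np.cos(th)-2*np.sin(th))*ex+(135*np.sin(th)-2*np.cos(th)-gap)*ez+y*ey
    nz=R[:,2]*np.sign(R[2,2]); return E-11*nz+pen*R[:,0]
def tipTCP(th,R,r,y):
    u=-np.cos(th)*ex+np.sin(th)*ez; t=np.sin(th)*ex+np.cos(th)*ez
    off=11*abs(R[:,2]@t)+14.5*abs(R[:,1]@t)
    return S+r*u+y*ey-t*(off+2)
E
python3 - <<'E'
from plan import *
q=np.array([-0.3,0.9,2.4,2.4,1.05,-1.6])
R0=Rt(35,35)
def show(n,p,R):
    global q
    q,c=ik(p,R,q,P); print(n,'p',p,'q',q,'c',round(c*1e4,3), 'loc',(p-S)@ex,(p-S)@ey)
pin=edgeTCP(.065,R0,gap=4)
show('pre',pin-60*R0[:,0],R0); show('in',pin,R0)
for d in (4,10,20,30,40): show(d,edgeTCP(np.radians(d),R0),R0)
for k,d in enumerate(range(45,181,15)):
    f=(d-45)/135; g=min(1,max(0,(d-60)/90)); R=Rt(35+40*g,35+30*g); show(d,tipTCP(np.radians(d),R,114,60),R)
E
```

```text
pre p [451.152  15.305  49.116] q [-0.462  0.847  2.477  2.265  1.071 -1.742] c 0.0 loc -161.23649628433867 23.34760144422037
in p [494.175  39.07   14.702] q [-0.322  0.921  2.39   2.39   1.08  -1.712] c 0.0 loc -120.97318003026298 51.54027899864569
4 p [494.228  39.065  19.351] q [-0.322  0.907  2.394  2.386  1.072 -1.704] c 0.0 loc -120.9198058548527 51.54027899864569
10 p [496.147  38.86   33.401] q [-0.32   0.862  2.401  2.372  1.045 -1.674] c 0.0 loc -118.98979232162387 51.54027899864569
20 p [502.539  38.179  56.222] q [-0.316  0.786  2.403  2.344  0.992 -1.612] c 0.0 loc -112.56207259771836 51.54027899864569
30 p [512.742  37.091  77.697] q [-0.309  0.713  2.393  2.309  0.935 -1.538] c 0.0 loc -102.30034740592045 51.54027899864569
40 p [526.448  35.63   97.173] q [-0.3    0.648  2.372  2.268  0.879 -1.457] c 0.0 loc -88.5164140734995 51.54027899864569
45 p [522.609  44.551 104.947] q [-0.277  0.625  2.386  2.287  0.87  -1.45 ] c 0.0 loc -93.27934726545159 60.00404160000001
60 p [543.019  42.375 126.634] q [-0.266  0.56   2.347  2.226  0.803 -1.344] c 0.0 loc -72.7535066908779
[... 304 characters left out ...]
3  0.465  1.963  1.022  0.583 -0.231] c 0.0 loc 13.38326529619063 60.00404159999999
120 p [659.565  29.952 142.97 ] q [-0.157  0.516  1.828  0.725  0.652  0.005] c 0.0 loc 44.45740676977776 60.00404159999999
135 p [687.346  26.99  125.829] q [-0.12   0.583  1.705  0.505  0.728  0.15 ] c 0.0 loc 72.39662144099617 60.004041599999994
150 p [709.163  24.665 101.614] q [-0.081  0.655  1.6    0.33   0.796  0.24 ] c 0.0 loc 94.33746365556186 60.0040416
165 p [723.06   23.184  73.257] q [-0.081  0.71   1.572  0.339  0.77   0.227] c 0.0 loc 108.31385074018095 60.004041599999994
180 p [728.722  22.58   41.847] q [-0.081  0.76   1.562  0.354  0.732  0.207] c 0.0 loc 114.00767903999996 60.00404159999999
```

```bash
python3 - <<'E'
from plan import *
from h import plane,env
for q in [(287,250),(340,257),(335,307),(286,299)]: print('blue',plane('top',*q,50))
s=env.observe(); Rc=Ro.from_rotvec(s['orientation']); Rg=Ro.from_matrix(Rt(35,35))
d=(Rg*Rc.inv()).as_rotvec(); print('rot',d,np.linalg.norm(d)); q=np.array(s['qpos'])
R0=Rt(35,35); pin=edgeTCP(.065,R0,gap=4); pre=pin-60*R0[:,0]
for f in np.linspace(0,1,9):
    R=(Ro.from_rotvec(d*f)*Rc).as_matrix(); p=s['position']*(1-f)+f*(pre+[0,0,130])
    q,c=ik(p,R,q,P); print(q,round(c*1e4,3),R[:,0])
E
```

```text
blue [ 386.613 -133.309   50.   ]
blue [ 364.412 -280.052   50.   ]
blue [ 230.556 -258.525   50.   ]
blue [ 254.585 -126.046   50.   ]
rot [ 0.832  0.971 -1.915] 2.3025552113375984
[-0.386  0.285  2.066  0.713  1.211 -2.26 ] 0.0 [ 0.     0.66  -0.751]
[-0.451  0.323  2.102  0.827  1.208 -2.136] 0.0 [ 0.08   0.726 -0.683]
[-0.509  0.354  2.15   0.947  1.191 -2.014] 0.0 [ 0.179  0.763 -0.621]
[-0.556  0.378  2.208  1.076  1.159 -1.895] 0.0 [ 0.291  0.769 -0.57 ]
[-0.589  0.395  2.272  1.217  1.116 -1.78 ] 0.0 [ 0.406  0.742 -0.533]
[-0.603  0.403  2.339  1.376  1.062 -1.665] 0.0 [ 0.514  0.686 -0.515]
[-0.591  0.401  2.405  1.556  0.999 -1.545] 0.0 [ 0.606  0.605 -0.515]
[-0.545  0.387  2.462  1.758  0.922 -1.412] 0.0 [ 0.676  0.506 -0.536]
[-0.462  0.359  2.502  1.975  0.823 -1.255] 0.0 [ 0.717  0.396 -0.574]
```

Request:
drive_tool:
  deltas: [1,1.5,-1.3,-2.5,0.0416,0.0486,-0.0958,1,1.5,-1.3,-2.5,0.0416,0.0486,-0.0958,1,1.5,-1.3,-2.5,0.0416,0.0486,-0.0958,1,1.5,-1.3,-2.5,0.0416,0.0486,-0.0958,1,1.5,-1.3,-2.5,0.0416,0.0486,-0.0958,1,1.5,-1.3,-2.5,0.0416,0.0486,-0.0958,1,1.5,-1.3,-2.5,0.0416,0.0486,-0.0958,1,1.5,-1.3,-2.5,0.0416,0.0486,-0.0958,1,1.5,-1.3,-2.5,0.0416,0.0486,-0.0958,1,1.5,-1.3,-2.5,0.0416,0.0486,-0.0958,1,1.5,-1.3,-2.5,0.0416,0.0486,-0.0958,1,1.5,-1.3,-2.5,0.0416,0.0486,-0.0958,1,1.5,-1.3,-2.5,0.0416,0.0486,-0.0958,1,1.5,-1.3,-2.5,0.0416,0.0486,-0.0958,1,1.5,-1.3,-2.5,0.0416,0.0486,-0.0958,1,1.5,-1.3,-2.5,0.0416,0.0486,-0.0958,1,1.5,-1.3,-2.5,0.0416,0.0486,-0.0958,1,1.5,-1.3,-2.5,0.0416,0.0486,-0.0958,1,1.5,-1.3,-2.5,0.0416,0.0486,-0.0958,1,1.5,-1.3,-2.5,0.0416,0.0486,-0.0958]

```text
t: 4.7
position: [450.3, 16.7, 181.5]
orientation: [2.77, 0.713, -0.877]
force: [0.4, -0.3, 1.5]
grip_width: 0.3
```

```bash
python3 st.py; python3 - <<'E'
from h import env
import cv2
cv2.imwrite('pics/w1.png',env.get_image('wrist')); p=env.camera_params('wrist'); print(p['fx'],p['R'],p['t'])
import pickle;pickle.dump(p,open('w1.pkl','wb'))
E
```

```text
4.7 q [-0.457  0.349  2.505  1.973  0.817 -1.245] p [450.275  16.705 181.492] F [ 0.392 -0.268  1.456] 0.33670501225566857
x [ 0.716  0.395 -0.575] y [ 0.483 -0.876 -0.   ]
local -162.2572659111218 24.64665160802537 181.49205958517976 pitch down deg 35.128267787515014
318.5179060140443 [[ 0.47950127 -0.87753489 -0.0033232 ]
 [-0.686205   -0.37258922 -0.62473992]
 [ 0.54699289  0.30184398 -0.78082583]] [-200.00574618  457.03170093   46.49143648]
```

View pics/w1.png

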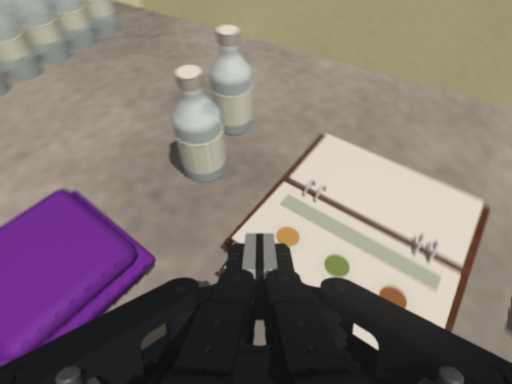

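Request:
drive_tool:
  deltas: [1,0.2,-0.3,-6,0,0,0,1,0.2,-0.3,-14,0,0,0,1,0.2,-0.3,-16,0,0,0,1,0.2,-0.3,-16,0,0,0,1,0,-0.2,-16,0,0,0,1,0,0,-16,0,0,0,1,0,0,-16,0,0,0,1,0,0,-16,0,0,0,1,0,0,-12,0,0,0,1,0,0,-4,0,0,0,1,0,0,0,0,0,0]

```text
t: 5.85
position: [451.7, 15.3, 49.3]
orientation: [2.767, 0.718, -0.873]
force: [0.8, -0.1, 0.3]
grip_width: -0.1
```

```bash
python3 st.py; python3 - <<'E'
from h import env
import cv2
a=env.get_image('scene')[125:240,215:345]; b=env.get_image('top')[150:270,180:300]
cv2.imwrite('pics/d1.png',cv2.resize(a,None,fx=5,fy=5,interpolation=cv2.INTER_CUBIC))
cv2.imwrite('pics/d2.png',cv2.resize(b,None,fx=5,fy=5,interpolation=cv2.INTER_CUBIC))
E
```

```text
5.85 q [-0.463  0.848  2.476  2.262  1.07  -1.744] p [451.654  15.279  49.257] F [ 0.756 -0.143  0.334] -0.09237017885212014
x [ 0.716  0.398 -0.574] y [ 0.487 -0.873  0.001]
local -160.73475884511558 23.37448923028226 49.25653636248111 pitch down deg 35.02611430033654
```

View pics/d1.png

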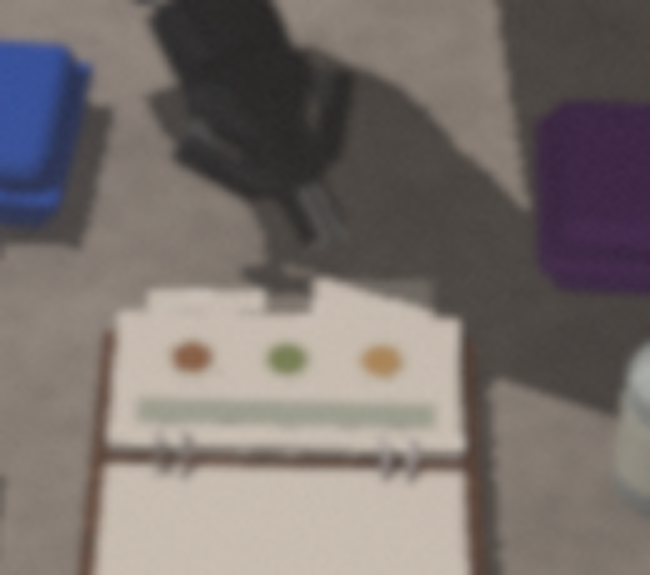

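View pics/d2.png

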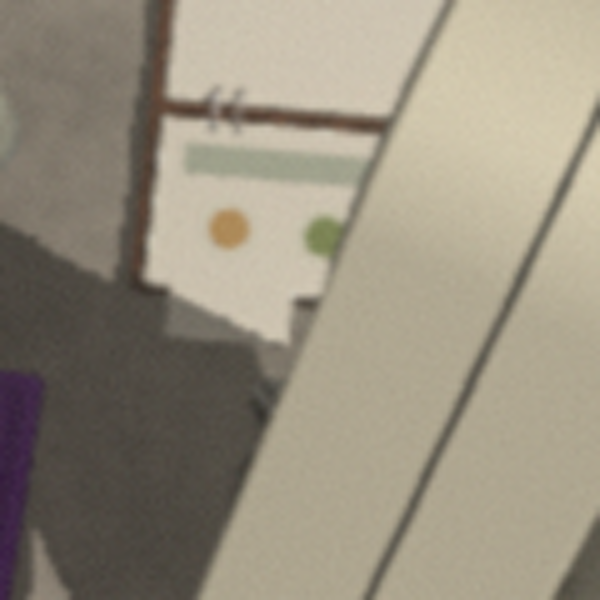

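Request:
drive_tool:
  deltas: [1,2,1.2,-1.7,0,0,0,1,3,1.7,-2.4,0,0,0,1,3,1.7,-2.4,0,0,0,1,3,1.7,-2.4,0,0,0,1,3,1.7,-2.4,0,0,0,1,3,1.7,-2.4,0,0,0,1,3,1.7,-2.4,0,0,0,1,3,1.7,-2.4,0,0,0,1,3,1.7,-2.4,0,0,0,1,3,1.7,-2.4,0,0,0,1,3,1.7,-2.4,0,0,0,1,3,1.7,-2.4,0,0,0,1,3,1.7,-2.4,0,0,0,1,3,1.7,-2.4,0,0,0,1,1.5,0.5,-1.5,0,0,0,1,0,0,0,0,0,0]

```text
t: 7.55
position: [492.5, 38.8, 13.8]
orientation: [2.767, 0.715, -0.88]
force: [-11.7, -6.4, -1.3]
grip_width: 0.3
```

```bash
python3 st.py; python3 - <<'E'
from h import env
import cv2
a=env.get_image('scene')[125:240,215:345]; b=env.get_image('wrist')
cv2.imwrite('pics/e1.png',cv2.resize(a,None,fx=5,fy=5,interpolation=cv2.INTER_CUBIC))
cv2.imwrite('pics/e2.png',b)
E
```

```text
7.55 q [-0.323  0.924  2.392  2.389  1.078 -1.716] p [492.549  38.751  13.825] F [-11.667  -6.401  -1.266] 0.28099308526857786
x [ 0.714  0.396 -0.578] y [ 0.484 -0.875 -0.001]
local -122.5565251601888 51.04979174726855 13.824633893041867 pitch down deg 35.28876951590796
```

View pics/e1.png

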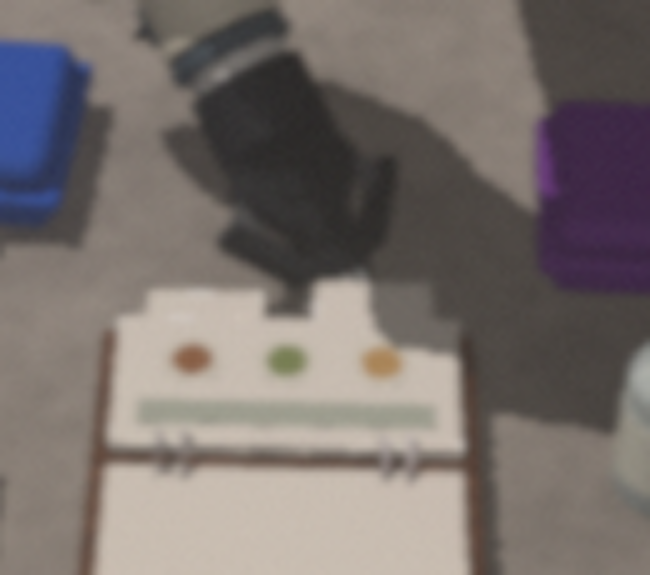

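View pics/e2.png

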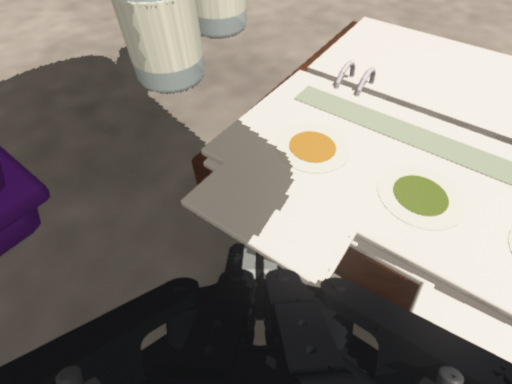

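Request:
drive_tool:
  deltas: [1,-2,-1.1,0,0,0,0,1,-3,-1.6,0,0,0,0,1,-1,-0.5,0,0,0,0,1,0,0,0,0,0,0]

```text
t: 8.05
position: [488.8, 35.2, 15.1]
orientation: [2.768, 0.715, -0.871]
force: [0.3, 0.1, 0.4]
grip_width: -0.4
```

```bash
python3 st.py; python3 - <<'E'
from plan import *
a=np.radians(np.arange(4,41,2)); x=135*(1-np.cos(a)); z=135*np.sin(a)
for i in range(len(a)-1):
    dx=x[i+1]-x[i]; print('1, %.1f, %.1f, %.1f, 0, 0, 0,'%(dx*.9944,-dx*.106,z[i+1]-z[i]),end=' ')
E
```

```text
8.05 q [-0.341  0.928  2.399  2.378  1.089 -1.729] p [488.797  35.186  15.108] F [0.293 0.136 0.432] -0.3976869753402234
x [ 0.717  0.396 -0.573] y [ 0.485 -0.875  0.002]
local -125.90944183363317 47.10782276030747 15.108318099113855 pitch down deg 34.96670673135302
1, 0.4, -0.0, 4.7, 0, 0, 0, 1, 0.6, -0.1, 4.7, 0, 0, 0, 1, 0.7, -0.1, 4.7, 0, 0, 0, 1, 0.9, -0.1, 4.6, 0, 0, 0, 1, 1.1, -0.1, 4.6, 0, 0, 0, 1, 1.2, -0.1, 4.6, 0, 0, 0, 1, 1.4, -0.1, 4.5, 0, 0, 0, 1, 1.5, -0.2, 4.5, 0, 0, 0, 1, 1.7, -0.2, 4.4, 0, 0, 0, 1, 1.8, -0.2, 4.3, 0, 0, 0, 1, 2.0, -0.2, 4.3, 0, 0, 0, 1, 2.1, -0.2, 4.2, 0, 0, 0, 1, 2.3, -0.2, 4.1, 0, 0, 0, 1, 2.4, -0.3, 4.0, 0, 0, 0, 1, 2.6, -0.3, 4.0, 0, 0, 0, 1, 2.7, -0.3, 3.9, 0, 0, 0, 1, 2.8, -0.3, 3.8, 0, 0, 0, 1, 2.9, -0.3, 3.7, 0, 0, 0,
```

Free again. Lift a first part (2 mm, then along the arc) and check.

Request:
drive_tool:
  deltas: [1,0,0,2,0,0,0,1,0,0,4,0,0,0,1,0.4,0,4.7,0,0,0,1,0.6,-0.1,4.7,0,0,0,1,0.7,-0.1,4.7,0,0,0,1,0.9,-0.1,4.6,0,0,0,1,1.1,-0.1,4.6,0,0,0]

```text
t: 8.75
position: [491.9, 35.1, 44.7]
orientation: [2.768, 0.716, -0.873]
force: [-1.0, -0.7, -0.2]
grip_width: 0.1
```

```bash
python3 st.py; python3 - <<'E'
from h import env
import cv2
a=env.get_image('scene')[125:240,215:345]; b=env.get_image('wrist')
cv2.imwrite('pics/f1.png',cv2.resize(a,None,fx=5,fy=5,interpolation=cv2.INTER_CUBIC))
cv2.imwrite('pics/f2.png',b)
E
```

```text
8.75 q [-0.337  0.832  2.414  2.348  1.031 -1.663] p [491.895  35.131  44.708] F [-1.004 -0.688 -0.244] 0.08627892045355443
x [ 0.716  0.397 -0.574] y [ 0.485 -0.874  0.001]
local -122.82296767654417 47.38128778134934 44.707756643710276 pitch down deg 35.03244445541175
```

View pics/f1.png

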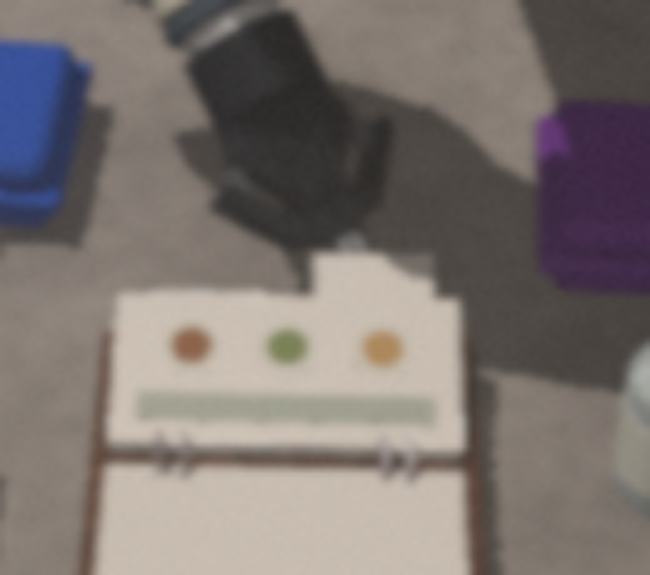

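View pics/f2.png

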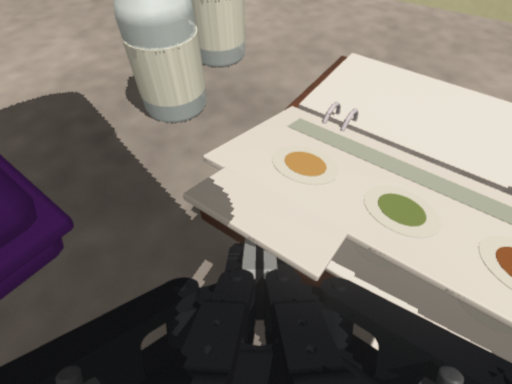

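Request:
drive_tool:
  deltas: [1,1.2,-0.1,4.6,0,0,0,1,1.4,-0.1,4.5,0,0,0,1,1.5,-0.2,4.5,0,0,0,1,1.7,-0.2,4.4,0,0,0,1,1.8,-0.2,4.3,0,0,0,1,2.0,-0.2,4.3,0,0,0,1,2.1,-0.2,4.2,0,0,0,1,2.3,-0.2,4.1,0,0,0,1,2.4,-0.3,4.0,0,0,0,1,2.6,-0.3,4.0,0,0,0,1,2.7,-0.3,3.9,0,0,0,1,2.8,-0.3,3.8,0,0,0,1,2.9,-0.3,3.7,0,0,0]

```text
t: 10.15
position: [519.6, 32.2, 98.9]
orientation: [2.768, 0.716, -0.873]
force: [-2.3, 0.3, -1.1]
grip_width: 0.5
```

```bash
python3 st.py; cat > look.py <<'E'
from h import env
import cv2,sys
n=sys.argv[1]
a=env.get_image('scene')[125:260,205:375]
cv2.imwrite(f'pics/{n}.png',cv2.resize(a,None,fx=4,fy=4,interpolation=cv2.INTER_CUBIC))
cv2.imwrite(f'pics/{n}w.png',env.get_image('wrist'))
E
python3 look.py g1
python3 - <<'E'
from plan import *
from h import env
from scipy.spatial.transform import Slerp
s=env.observe(); p0=s['position']; R0=Ro.from_rotvec(s['orientation'])
# current leaf angle if tip/edge contact
R=R0.as_matrix()
for d in (36,38,40,42,44,46,48,50):
    print(d,edgeTCP(np.radians(d),R,22,37)-p0, tipTCP(np.radians(d),R,108,52)-p0)
E
```

```text
10.15 q [-0.317  0.646  2.384  2.255  0.886 -1.467] p [519.562  32.177  98.855] F [-2.33   0.294 -1.128] 0.459221660139888
x [ 0.716  0.397 -0.574] y [ 0.485 -0.874  0.001]
local -94.99820936405537 47.37671376297239 98.85538582545418 pitch down deg 35.02660637878768
36 [-4.344 -3.161 -6.135] [ -2.566   4.994 -12.722]
38 [-1.469 -3.468 -2.33 ] [-0.902  4.817 -9.496]
40 [ 1.534 -3.788  1.376] [ 0.88   4.627 -6.311]
42 [ 4.66  -4.121  4.978] [ 2.78   4.424 -3.173]
44 [ 7.907 -4.467  8.472] [ 4.797  4.209 -0.086]
46 [11.269 -4.826 11.854] [6.93  3.982 2.945]
48 [14.744 -5.196 15.118] [9.18  3.742 5.915]
50 [18.326 -5.578 18.262] [11.544  3.49   8.819]
```

View pics/g1.png

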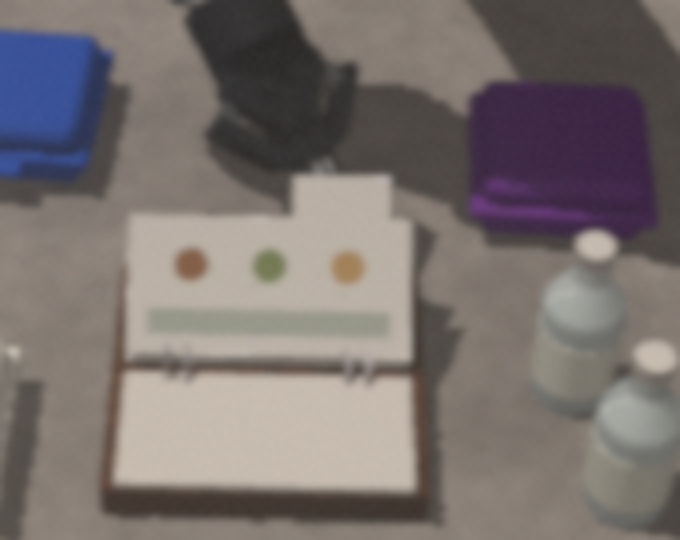

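View pics/g1w.png

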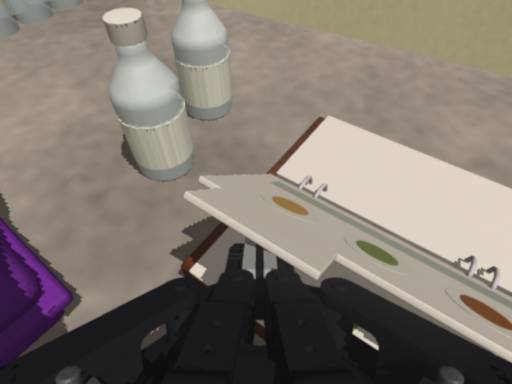

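```bash
cat > gen.py <<'E'
from plan import *
from h import env
import sys
d0,d1,n=float(sys.argv[1]),float(sys.argv[2]),int(sys.argv[3]); r=float(sys.argv[4])if len(sys.argv)>4 else 112
s=env.observe(); p=np.array(s['position']); Rc=Ro.from_rotvec(s['orientation'])
q=np.array(s['qpos'])
out=[]
pc=p.copy()
for i in range(1,n+1):
    d=d0+(d1-d0)*i/n; g=min(1,max(0,(d-60)/90)); R=Rt(35+40*g,35+30*g)
    pt=tipTCP(np.radians(d),R,r,48+8*g)
    # blend start offset out
    if i==1: off=p-tipTCP(np.radians(d0),Rc.as_matrix(),r,48+8*min(1,max(0,(d0-60)/90))); print('off',off)
    pt=pt+off*max(0,1-i/8)
    dp=np.round(pt-pc,1); dr=np.round((Ro.from_matrix(R)*Rc.inv()).as_rotvec(),3)
    pc=pc+dp; Rc=Ro.from_rotvec(dr)*Rc
    q2,c=ik(pc,Rc.as_matrix(),q,P); m=np.abs(q2-q).max()*10; q=q2
    if m>1.5 or c>1e-5: print('warn',i,m,c)
    out+=[1,*dp,*dr]
print(', '.join('%g'%v for v in out)); print('end',pc,q)
E
python3 gen.py 43 88 18
```

```text
off [-0.441 -0.651 -1.105]
1, 2.8, -0.2, 4.1, 0.002, 0.002, -0.002, 1, 3, -0.2, 4, -0, -0, -0, 1, 3.1, -0.3, 3.8, -0, -0, -0, 1, 3.4, -0.3, 3.8, -0, -0, -0, 1, 3.5, -0.2, 3.6, -0, -0, -0, 1, 3.7, -0.4, 3.5, -0, -0, -0, 1, 3.8, -0.2, 3.3, -0.002, 0.003, 0.003, 1, 3.9, -0.1, 3.1, -0.01, 0.017, 0.014, 1, 4, -0.2, 2.8, -0.009, 0.017, 0.015, 1, 4.1, -0.2, 2.7, -0.01, 0.017, 0.014, 1, 4.2, -0.3, 2.4, -0.011, 0.016, 0.015, 1, 4.4, -0.2, 2.3, -0.01, 0.016, 0.015, 1, 4.5, -0.3, 2.1, -0.011, 0.016, 0.014, 1, 4.6, -0.2, 2, -0.011, 0.016, 0.015, 1, 4.7, -0.3, 1.7, -0.011, 0.016, 0.014, 1, 4.8, -0.3, 1.5, -0.012, 0.016, 0.015, 1, 4.8, -0.3, 1.3, -0.011, 0.015, 0.014, 1, 5, -0.3, 1, -0.012, 0.016, 0.015
end [592.411  27.551 148.248] [-0.251  0.451  2.117  1.468  0.571 -0.645]
```

Request:
drive_tool:
  deltas: [1,2.8,-0.2,4.1,0.002,0.002,-0.002,1,3,-0.2,4,0,0,0,1,3.1,-0.3,3.8,0,0,0,1,3.4,-0.3,3.8,0,0,0,1,3.5,-0.2,3.6,0,0,0,1,3.7,-0.4,3.5,0,0,0,1,3.8,-0.2,3.3,-0.002,0.003,0.003,1,3.9,-0.1,3.1,-0.01,0.017,0.014,1,4,-0.2,2.8,-0.009,0.017,0.015,1,4.1,-0.2,2.7,-0.01,0.017,0.014,1,4.2,-0.3,2.4,-0.011,0.016,0.015,1,4.4,-0.2,2.3,-0.01,0.016,0.015,1,4.5,-0.3,2.1,-0.011,0.016,0.014,1,4.6,-0.2,2,-0.011,0.016,0.015,1,4.7,-0.3,1.7,-0.011,0.016,0.014,1,4.8,-0.3,1.5,-0.012,0.016,0.015,1,4.8,-0.3,1.3,-0.011,0.015,0.014,1,5,-0.3,1,-0.012,0.016,0.015]

```text
t: 12.05
position: [591.8, 27.6, 147.9]
orientation: [2.509, 0.871, -1.107]
force: [-0.7, -1.7, -0.8]
grip_width: -0.3
```

```bash
python3 st.py; python3 look.py i1; python3 gen.py 88 133 18
```

```text
12.05 q [-0.25   0.45   2.117  1.464  0.57  -0.641] p [591.84   27.558 147.924] F [-0.748 -1.678 -0.789] -0.29711334140592327
x [ 0.529  0.418 -0.738] y [ 0.619 -0.785 -0.001]
local -22.634615513724857 50.44458002411949 147.92432772034198 pitch down deg 47.57485061910793
off [0.658 0.001 0.347]
1, 4.9, -0.3, 0.8, -0.012, 0.015, 0.014, 1, 5, -0.3, 0.6, -0.012, 0.015, 0.015, 1, 5.1, -0.4, 0.3, -0.012, 0.015, 0.014, 1, 5, -0.3, 0.2, -0.013, 0.015, 0.015, 1, 5.1, -0.3, -0.2, -0.013, 0.014, 0.014, 1, 5.2, -0.3, -0.3, -0.013, 0.014, 0.015, 1, 5.1, -0.4, -0.6, -0.014, 0.014, 0.014, 1, 5.1, -0.3, -0.9, -0.013, 0.014, 0.015, 1, 5.1, -0.3, -1, -0.014, 0.014, 0.014, 1, 5.2, -0.3, -1.3, -0.014, 0.013, 0.015, 1, 5, -0.4, -1.6, -0.014, 0.014, 0.014, 1, 5.1, -0.3, -1.8, -0.015, 0.013, 0.015, 1, 4.9, -0.3, -2, -0.014, 0.012, 0.015, 1, 4.8, -0.3, -2.3, -0.015, 0.013, 0.014, 1, 4.8, -0.3, -2.5, -0.015, 0.012, 0.015, 1, 4.6, -0.2, -2.8, -0.015, 0.012, 0.014, 1, 4.5, -0.3, -2.9, -0.015, 0.012, 0.015, 1, 4.4, -0.2, -3.2, -0.016, 0.012, 0.014
end [681.956  22.047 127.145] [-0.134  0.574  1.724  0.534  0.718  0.123]
```

View pics/i1.png

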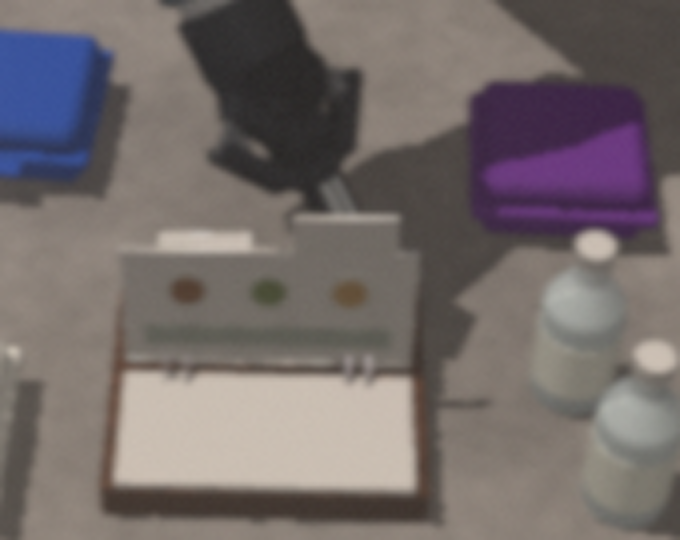

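View pics/i1w.png

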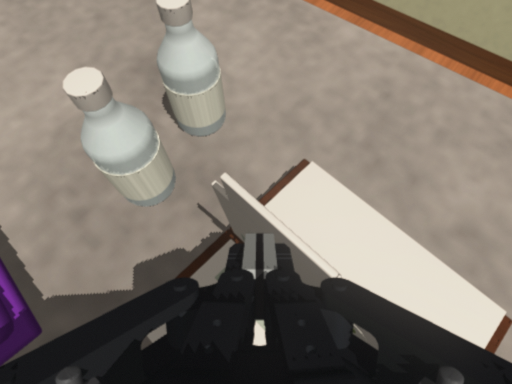

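Leaf upright, next leaf still down. Continue.

Request:
drive_tool:
  deltas: [1,4.9,-0.3,0.8,-0.012,0.015,0.014,1,5,-0.3,0.6,-0.012,0.015,0.015,1,5.1,-0.4,0.3,-0.012,0.015,0.014,1,5,-0.3,0.2,-0.013,0.015,0.015,1,5.1,-0.3,-0.2,-0.013,0.014,0.014,1,5.2,-0.3,-0.3,-0.013,0.014,0.015,1,5.1,-0.4,-0.6,-0.014,0.014,0.014,1,5.1,-0.3,-0.9,-0.013,0.014,0.015,1,5.1,-0.3,-1,-0.014,0.014,0.014,1,5.2,-0.3,-1.3,-0.014,0.013,0.015,1,5,-0.4,-1.6,-0.014,0.014,0.014,1,5.1,-0.3,-1.8,-0.015,0.013,0.015,1,4.9,-0.3,-2,-0.014,0.012,0.015,1,4.8,-0.3,-2.3,-0.015,0.013,0.014,1,4.8,-0.3,-2.5,-0.015,0.012,0.015,1,4.6,-0.2,-2.8,-0.015,0.012,0.014,1,4.5,-0.3,-2.9,-0.015,0.012,0.015,1,4.4,-0.2,-3.2,-0.016,0.012,0.014]

```text
t: 13.95
position: [680.1, 22.5, 125.8]
orientation: [2.025, 1.017, -1.356]
force: [0.1, -1.0, 0.3]
grip_width: -0.0
```

```bash
python3 st.py; python3 look.py j1; python3 gen.py 133 173 16
```

```text
13.95 q [-0.133  0.575  1.726  0.534  0.718  0.124] p [680.051  22.466 125.768] F [ 0.132 -1.011  0.273] -0.01327711938897104
x [ 0.227  0.308 -0.924] y [ 0.801 -0.599 -0.003]
local 65.62169560777073 54.73156556812592 125.76774779789626 pitch down deg 67.5364769304574
off [-1.359  0.686 -1.403]
1, 4.4, -0.3, -3.3, -0.016, 0.009, 0.015, 1, 4.3, -0.3, -3.4, -0.016, 0.011, 0.015, 1, 4, -0.3, -3.6, -0.016, 0.011, 0.014, 1, 3.9, -0.2, -3.8, -0.016, 0.011, 0.015, 1, 3.7, -0.3, -4, -0.016, 0.011, 0.014, 1, 3.4, -0.2, -4, -0.017, 0.01, 0.015, 1, 3.1, -0.2, -4.1, -0.013, 0.008, 0.012, 1, 3, -0.4, -4.2, 0, 0, -0, 1, 2.5, -0.3, -4.5, 0, 0, -0, 1, 2.4, -0.2, -4.6, 0, 0, -0, 1, 2.1, -0.2, -4.7, 0, 0, -0, 1, 1.9, -0.3, -4.9, 0, 0, -0, 1, 1.7, -0.1, -4.9, 0, 0, -0, 1, 1.5, -0.2, -5, 0, 0, -0, 1, 1.3, -0.1, -5.1, 0, 0, -0, 1, 1, -0.1, -5.2, 0, 0, -0
end [724.794  19.009  56.441] [-0.087  0.736  1.569  0.348  0.75   0.209]
```

View pics/j1.png

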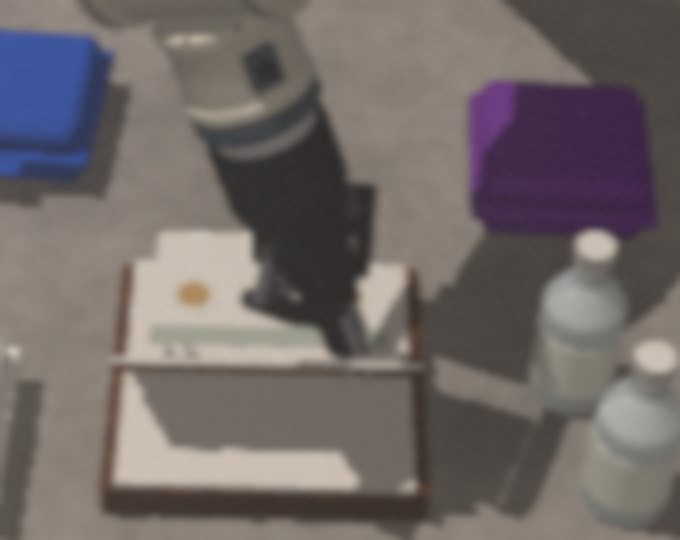

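View pics/j1w.png

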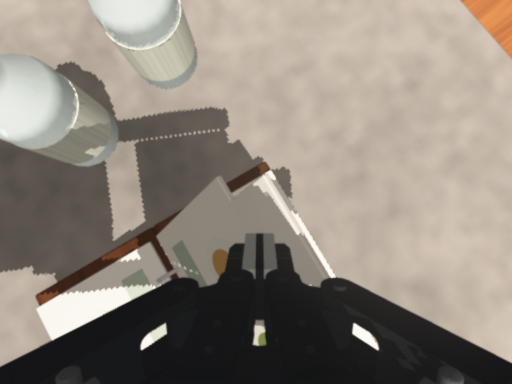

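Request:
drive_tool:
  deltas: [1,4.4,-0.3,-3.3,-0.016,0.009,0.015,1,4.3,-0.3,-3.4,-0.016,0.011,0.015,1,4,-0.3,-3.6,-0.016,0.011,0.014,1,3.9,-0.2,-3.8,-0.016,0.011,0.015,1,3.7,-0.3,-4,-0.016,0.011,0.014,1,3.4,-0.2,-4,-0.017,0.01,0.015,1,3.1,-0.2,-4.1,-0.013,0.008,0.012,1,3,-0.4,-4.2,0,0,0,1,2.5,-0.3,-4.5,0,0,0,1,2.4,-0.2,-4.6,0,0,0,1,2.1,-0.2,-4.7,0,0,0,1,1.9,-0.3,-4.9,0,0,0,1,1.7,-0.1,-4.9,0,0,0,1,1.5,-0.2,-5,0,0,0,1,1.3,-0.1,-5,0,0,0]

```text
t: 15.55
position: [723.8, 18.5, 61.5]
orientation: [1.834, 1.035, -1.407]
force: [0.8, -0.2, 0.6]
grip_width: -0.2
```

```bash
python3 st.py; python3 look.py k1
```

```text
15.55 q [-0.087  0.728  1.571  0.345  0.755  0.213] p [723.772  18.487  61.543] F [ 0.799 -0.209  0.57 ] -0.22136636874589657
x [ 0.134  0.221 -0.966] y [ 0.856 -0.517  0.001]
local 109.52005576243724 55.409210248210236 61.54327839539342 pitch down deg 75.02783283569528
```

View pics/k1.png

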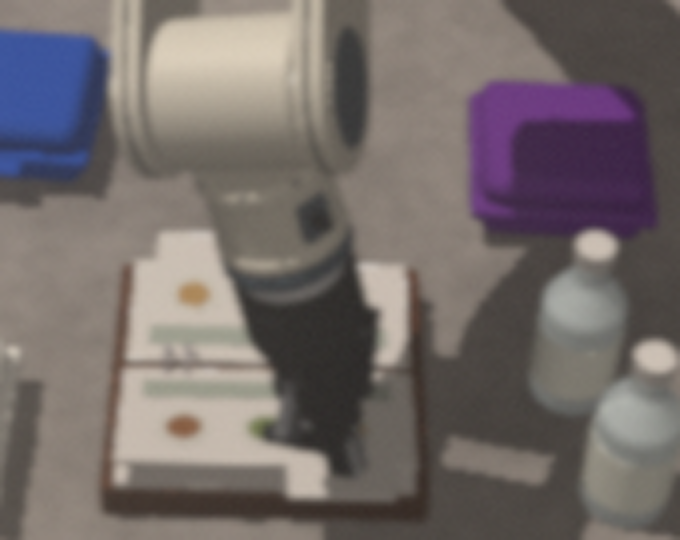

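Request:
drive_tool:
  deltas: [1,0.8,0,-4,0,0,0,1,0.6,0,-4,0,0,0,1,0.4,0,-3.5,0,0,0,1,0.2,0,-3,0,0,0,1,0,0,-2.5,0,0,0,1,0,0,-2,0,0,0,1,0,0,0,0,0,0]

```text
t: 16.35
position: [725.5, 18.6, 42.7]
orientation: [1.834, 1.035, -1.408]
force: [0.6, 0.9, -0.1]
grip_width: -0.0
```

```bash
python3 st.py
```

```text
16.35 q [-0.087  0.756  1.569  0.354  0.731  0.201] p [725.487  18.633  42.663] F [ 0.585  0.857 -0.07 ] -0.00812511422801465
x [ 0.134  0.221 -0.966] y [ 0.856 -0.517  0.001]
local 111.20994871817086 55.73641869348675 42.66252856739828 pitch down deg 75.03484742293516
```

Request:
drive_tool:
  deltas: [1,0,0,-1,0,0,0,1,0,0,-1,0,0,0,1,0,0,0,0,0,0]

```text
t: 16.65
position: [725.7, 18.6, 41.1]
orientation: [1.834, 1.035, -1.407]
force: [-0.7, -0.4, 0.8]
grip_width: 0.1
```

Request:
drive_tool:
  deltas: [1,0,0,-0.7,0,0,0,1,0,0,0,0,0,0]

```text
t: 16.85
position: [725.7, 18.6, 40.9]
orientation: [1.834, 1.035, -1.407]
force: [-1.8, -0.5, 4.1]
grip_width: 0.3
```

Request:
drive_tool:
  deltas: [1,0,0,-0.7,0,0,0,1,0,0,0,0,0,0]

```text
t: 17.05
position: [725.8, 18.6, 40.7]
orientation: [1.834, 1.035, -1.407]
force: [-3.2, -0.4, 8.0]
grip_width: 0.2
```

Request:
drive_tool:
  deltas: [1,0,0,-0.5,0,0,0,1,0,0,0,0,0,0]

```text
t: 17.25
position: [725.8, 18.6, 40.6]
orientation: [1.835, 1.035, -1.406]
force: [-5.1, -1.1, 10.3]
grip_width: 0.1
```

Request:
drive_tool:
  deltas: [1,0,0,1.5,0,0,0,1,0,0,4,0,0,0,1,0,0,10,0,0,0,1,-2,-2,15,0,0,0,1,-5,-5,20,0,0,0,1,-12,-8,20,0,0,0,1,-20,-10,20,0,0,0,1,-25,-10,20,0,0,0,1,-25,-10,20,0,0,0,1,-25,-10,20,0,0,0,1,-25,-10,15,0,0,0,1,-25,-10,10,0,0,0,1,-25,-10,5,0,0,0,1,-25,-10,0,0,0,0,1,-15,-5,0,0,0,0,1,-5,0,0,0,0,0,1,0,0,0,0,0,0]

```text
t: 18.95
position: [491.8, -81.5, 220.1]
orientation: [1.835, 1.034, -1.407]
force: [-1.3, -0.3, -1.0]
grip_width: 0.2
```

```bash
python3 st.py; python3 look.py l1;python3 - <<'E'
from h import env
import cv2
a=env.get_image('top'); cv2.imwrite('pics/l1t.png',a)
E
```

```text
18.95 q [-0.342  0.232  1.972  0.327  0.908  0.003] p [491.788 -81.508 220.096] F [-1.278 -0.31  -0.99 ] 0.16798896207756644
x [ 0.135  0.221 -0.966] y [ 0.856 -0.517  0.002]
local -110.56589276107276 -68.61636292954458 220.09624758795232 pitch down deg 75.00812214709299
```

View pics/l1.png

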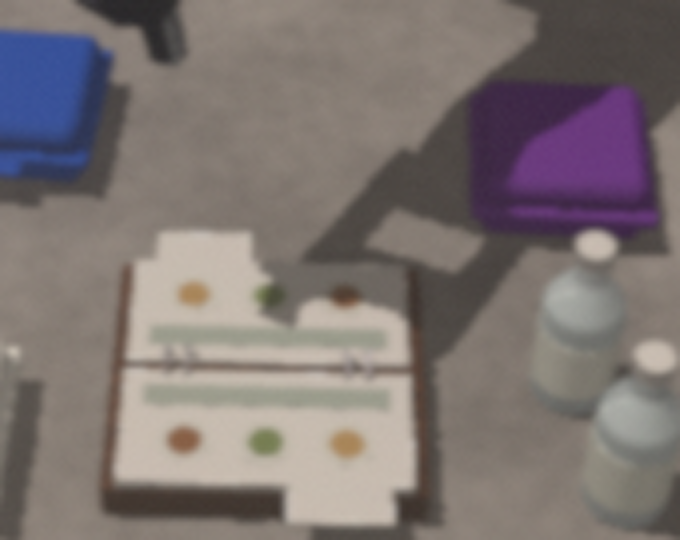

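View pics/l1t.png

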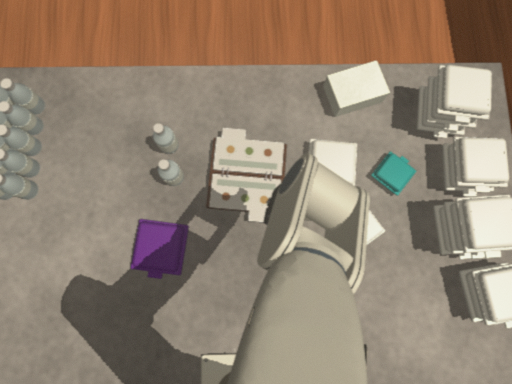

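View pics/l1w.png

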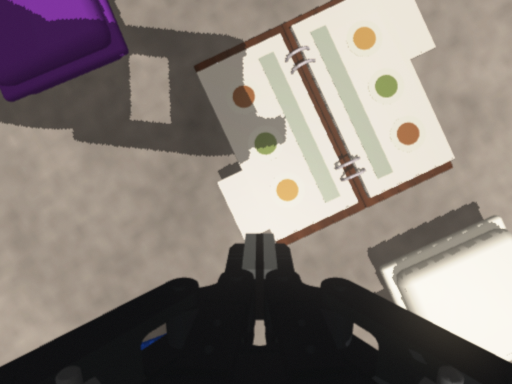

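```bash
python3 - <<'E'
import cv2,numpy as np
b=cv2.imread('pics/l1t.png')[115:235,140:300]
cv2.imwrite('pics/m.png',cv2.resize(b,None,fx=5,fy=5,interpolation=cv2.INTER_CUBIC))
a=cv2.imread('pics/l1t.png').astype(int);o=cv2.imread('pics/top0.png').astype(int)
d=np.abs(a-o).max(2)
print('meal box region far part',d[135:165,318:350].mean(),'bottles',d[120:190,145:185].mean())
E
```

```text
meal box region far part 9.042708333333334 bottles 6.633571428571429
```

View pics/m.png

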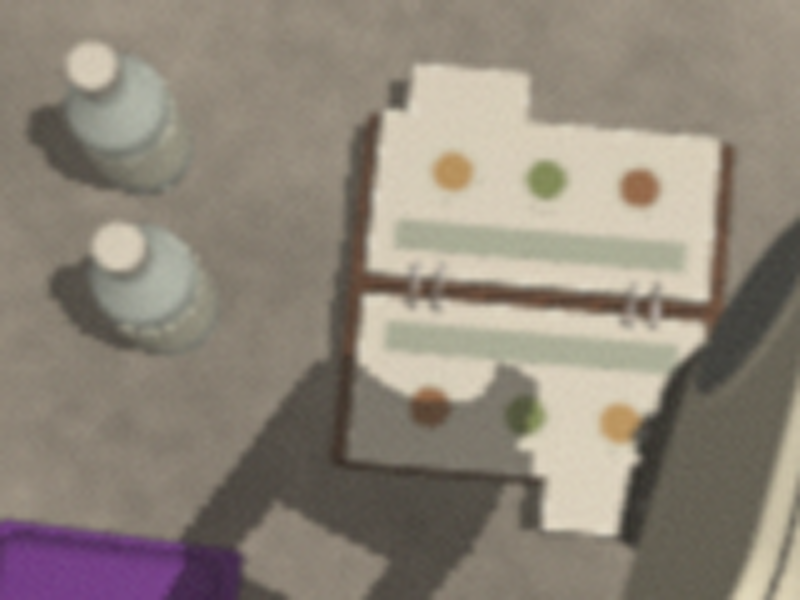

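```bash
python3 - <<'E'
from h import *
np.set_printoptions(precision=1,suppress=True)
g=lambda x,y:((x+.5)/4-.5+205,(y+.5)/4-.5+125)
for n,a,b in [('tabL',(415,63),(397,526)),('tabR',(530,72),(285,524)),('dotG',(546,180),(266,442)),('dotR',(639,188),(183,440)),('dotO',(453,172),(347,444)),('next dotO',(619,423),(193,294))]:
    print(n,*tri(ray('top',*c2(*a)),ray('scene',*g(*b))))
import cv2
d=np.abs(env.get_image('scene').astype(int)-cv2.imread('pics/scene0.png').astype(int)).max(2)
print('meal box',d[205:255,152:210].mean(),'bottles',d[185:258,335:378].mean(),'bg',d[290:330,230:400].mean())
E
```

```text
tabL [752.4  45.5  37.7] 2.255703844275379
tabR [745.6 -24.6  37.9] 1.754972997352541
dotG [678.5 -32.1  39.5] 0.03490230073739647
dotR [672.7 -87.1  39.6] 1.1615483271481624
dotO [684.2  22.2  39.3] 0.35646307274838945
next dotO [533.8 -72.4  34.6] 1.4198891997775334
meal box 7.842413793103448 bottles 5.5269194010831475 bg 6.173823529411765
```

```bash
python3 -c "
from cell import env
print(env.close_job())"
```

```text
the job is handed in; nothing more can be done
None
```

The top leaf now lies flat on the far half of the stand, and the job is handed in, at about 19 s of the 43 s allowed. I pushed it over with the shut fingertips under its tab, then pressed it down with about 10 N until it stopped.

**Last checks:**
- **Top leaf:** three printed dots on it measured 39 to 40 mm above the counter, and its tab corners about 38 mm. The leaf's upper face should be at 39 mm.
- **Next leaf:** it still lies flat on the near half. One dot on it measured 34.6 mm, against an expected 34 mm.
- **Bottles and meal box:** neither has moved. The before-and-after pictures differ there by about as much as they do over empty counter.
- **Robot:** before hand-in it was well clear of everything, with the force reading back near zero.

**One thing went wrong:** on the first insertion the finger went in too far and pressed against the tab's edge with about 13 N. I backed off 6 to 7 mm before lifting. Nothing else moved, and forces stayed low while the leaf turned.

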